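# Clear the scale for its check weight

## Task

The bench scale is due for checking, but a nest of two dosing cups stands on its pan. Make the cups and the weight change places: the check weight from the round wooden stand goes on the middle of the scale pan, set down gently, the large cup goes on the middle of the round stand, and the small cup goes on the middle of the slatted rack, all standing upright; park something on the bare bench on the way if you need to. Lift the small cup out alone, without the large cup coming up with it, and leave the bowl, the tape roll and the sticker roll where they are.

Things in the scene. Friction and masses are not known exactly. Their poses are not given: they have to be found in the camera images.
- small_cup: small dosing cup, plain steel, open at the top: 62 mm tall, 42 mm outside diameter over its top 22 mm, tapering to 34 mm at the foot, wall 2.5 mm, about 80 g. Origin: centre of the underside, z up. At the start it stands inside the large cup on that cup's 4 mm thick floor, with a few mm of play, and its rim rises 26 mm above the large cup's rim.
- large_cup: large dosing cup, plain aluminium, open at the top: 40 mm tall, 62 mm outside diameter over its top 16 mm, tapering to 52 mm at the foot, wall 3 mm, about 120 g. Origin: centre of the underside, z up. At the start it stands on the scale pan.
- weight: steel check weight of about 500 g, solid, round: body 44 mm diameter and 40 mm tall, above it a thin neck (18 mm diameter) and a knob to grip, 26 mm diameter, from 51 to 63 mm above the underside. Origin: centre of the underside, z up. At the start it stands on the round stand.
- pan (a point): centre of the top of the square steel pan (96 x 96 mm) of the white bench scale; z up. The scale is 108 x 108 mm, its pan top 38 mm above the bench; it does not move or sink.
- stand_top (a point): centre of the top of the round wooden stand, 96 mm diameter, its top 32 mm above the bench; z up. Fixed.
- rack_top (a point): centre of the top of the square slatted wooden rack, 96 x 96 mm, its top 28 mm above the bench, five flat slats with 5 mm gaps; z up. Fixed; empty at the start.
- bowl: pale mixing bowl, 150 mm diameter, 65 mm high, a bystander on the bench. Origin: centre of the underside.
- tape_roll: roll of brown paper tape lying flat, 100 mm diameter, 25 mm high, a bystander on the bench. Origin: centre of the underside. The bench between it, the nearest places and the printer (which fills x 0.25 to 0.52 m beyond y = +0.03 m) is bare and flat, at z = 0.
- sticker_roll: roll of round stickers standing on its end, 68 mm diameter, 46 mm high, a bystander at the back of the bench. Origin: centre of the underside.
There are look-alikes about, which are no part of the job. Leave any green look-alike of the weight alone.

How it is judged:
At the end, for the whole second after the job is handed in: The weight stands on the scale pan, the large cup on the round stand and the small cup on the slatted rack, each upright (within 0.1 rad), its centre within 15 mm of the middle of its place, its underside on the surface (within 5 mm), at rest (horizontal distance between weight and pan below 0.015 m and z of weight in the frame of pan between -0.005 and 0.005 m and angle between each of weight, large_cup, small_cup's own z axis and vertical below 0.1 rad and linear speed of each of weight, large_cup, small_cup below 0.02 m/s and horizontal distance between large_cup and stand_top below 0.015 m and z of large_cup in the frame of stand_top between -0.005 and 0.005 m and horizontal distance between small_cup and rack_top below 0.015 m and z of small_cup in the frame of rack_top between -0.005 and 0.005 m); the robot touches nothing.
It fails at once if the large cup is lifted (more than 8 mm above the pan) with the small cup still in it (z of large_cup in the frame of pan above 0.008 m and horizontal distance between large_cup and small_cup below 0.03 m and distance between large_cup and small_cup below 0.035 m).
It fails at once if the weight is dropped onto the scale (faster than 0.5 m/s within 25 mm of the pan) (horizontal distance between weight and pan below 0.06 m and z of weight in the frame of pan below 0.025 m and linear speed of weight above 0.5 m/s).
It fails at once if the bowl is moved more than 30 mm (distance of bowl from where it was at the start of the episode above 0.03 m).
It fails at once if the tape roll is moved more than 30 mm (distance of tape_roll from where it was at the start of the episode above 0.03 m).
It fails at once if the sticker roll is moved more than 30 mm (distance of sticker_roll from where it was at the start of the episode above 0.03 m).
It also fails if it takes over 104 s, if anything falls off the work surface, if the arm or the gripper's body presses on something with over 40 N, if the wrist force passes 120 N, or if a joint passes its speed limit or range.

## Robot

A 6-joint arm with a two-finger parallel gripper is mounted at the origin on a cart in front of the work surface, level with it; the furniture and walls round the work are solid. World frame = base frame: x ahead of the robot, y to its left, z up, the work surface at z = 0. Lengths are in m, angles in rad, forces in N, time in s.
With the tool pointing down it reaches from about 0.25 to 0.775 m from the base axis. Payload 4 kg.
Tool frame: the origin (TCP) lies midway between the tips of the shut fingers; the grasp point (between the pads) lies 19 mm behind it (robot.tcp_to_grasp is the z of the grasp point in the tool frame, in m); z points along the fingers, y is the line along which they close (so a half turn about z gives the same grasp; the last joint's range is limited). The gripper opens to 94 mm and grips with 3 to 60 N. Pads are 16 mm wide; open, the fingers measure 119 mm over their backs; the gripper's body (75 mm by 177 mm) begins 78 mm behind the grasp point.
Start: joints at [1.096, 0.087, 1.371, -0, 1.684, -0.103], TCP at [0.2, 0.512, 0.172] pointing down, gripper open.
Joint ranges: [-3.1, 3.1], [-0.76, 2.03], [0.27, 2.55], [-1.08, 4.22], [0.17, 2.65], [-2.57, 2.57]. Speed limits (rad/s): [2.79, 2.79, 3.14, 3.14, 3.14, 3.14].

## Interface

Orientations are given as [roll, pitch, yaw] about the fixed x, y, z axes, in that order (R = Rz(yaw) Ry(pitch) Rx(roll)).
In Python, from bench import robot gives the robot as it stands. The module is installed in compiled form; this text tells all that it offers.
- The arm moves only by the tool move_arm, never from a script. Its argument "motion" is one flat list of numbers, 7 for each row, row after row: the turn, a rotation vector about the tool's x, y, z in units of 45 degrees (1.0 is 45 degrees), then the shift along the tool's x, y, z in units of 100 mm (1.0 is 100 mm), then the opening, from 0 (shut) to 1 (fully open). A call has 1 to 12 rows; each row shifts and turns the commanded pose from where the row before left it, along the tool's axes as they then stand; what a row does not reach is not made up. A row lasts 1/12 s, in which the tool goes at most 41.7 mm and 7.16 degrees, less where a joint would pass 70% of its speed; a pose out of reach is approached as far as the arm can. A call with a number of a shift or a turn outside -1 to 1 is refused whole. A call with a gripper value outside its range is refused whole. The fingers move at their own pace and stop on an object; the grip force is fixed at half the most. Time passes only in rows, so rows that do not move let the fingers close. It gives the time, the measured TCP pose, the force, the opening and the grip force at its end, in the units of the state.
- robot.get_obs(): the state, without advancing time (a new reading comes with each control period).
- robot.snapshot(name): name is "scene" or "top" or "wrist"; returns the picture (400x640x3 uint8, red, green, blue); there is no depth.
- robot.get_calibration(name): a dict with "fx", "fy", "cx", "cy" (pixels), "R" (3x3) and "t" (3): a world point X has camera coordinates R X + t. Camera axes: x right, y down, z forward; pixel columns grow to the right and rows downward; lengths in m; the calibration is good to about 2 mm. A picture is of the moment at which its call begins: read the wrist's pose just before it. get_calibration takes no time and is no camera call; for the wrist camera it gives the pose at the moment of the call.
- robot.close_job(): hands the job in; it is judged then, once.
The state is a dict: "time": time; "joint_positions": joint angles; "qvel": joint speeds; "joint_torque": joint torques, N m; "tool_pos": TCP position; "ee_rot": TCP orientation; "wrist_force": force on the tool from outside, world axes, zero at the start; "wrist_torque": the same for the moment, N m; "width": finger opening in m; "finger_force": force on a finger pad.
Only numpy, scipy, OpenCV 4.12 (cv2) and the standard library are available. Lean on these libraries where they do the work, as an engineer would, in place of code of your own. Each camera call takes 0.05 s, during which the arm holds its last target. There are 200 camera calls.

## Working session

There is one attempt and no reset: what is moved stays moved. The work goes in short steps, Python scripts to look and compute and a tool call to move; the robot and the scene stay as the last step left them, time stands still between calls to the robot, and variables do not carry over. Pictures are saved under pics/ and viewed, at most 14 in all, crops included, and the job is handed in when it is done.

Besides the shell and the picture viewer there is one more tool, called after "Call:" as name(argument=value, ...) on one line, values as JSON. move_arm: Moves the arm, as the interface text tells. Shifts and turns lie within -1 to 1; 1 stands for 100 mm of shift or 45 degrees of turn. Its arguments: {"type":"object","properties":{"motion":{"type":"array","items":{"type":"number"}}},"required":["motion"]}

```bash
mkdir -p pics; cat > h.py <<'E'
import numpy as np, cv2
from bench import robot
def snap(n,f):
    im=robot.snapshot(n); cv2.imwrite('pics/'+f,im[:,:,::-1]); return im
def ray(n,u,v,z,c=None):
    c=c or robot.get_calibration(n); R=np.array(c['R']); t=np.array(c['t'])
    d=R.T@np.array([(u-c['cx'])/c['fx'],(v-c['cy'])/c['fy'],1]); o=-R.T@t
    return (o+d*(z-o[2])/d[2])
def proj(n,X):
    c=robot.get_calibration(n); p=np.array(c['R'])@np.array(X)+np.array(c['t'])
    return p[0]/p[2]*c['fx']+c['cx'],p[1]/p[2]*c['fy']+c['cy']
E
python3 - <<'E'
from h import *
o=robot.get_obs();print(o)
print(robot.tcp_to_grasp)
snap('top','top0.png');snap('scene','scene0.png')
for n in('top','scene','wrist'):
    c=robot.get_calibration(n);print(n,c['fx'],-np.array(c['R']).T@c['t'],np.round(c['R'],2).tolist())
E
```

```text
{'time': 0.0, 'joint_positions': array([ 1.09588734e+00,  8.79596401e-02,  1.37220884e+00, -1.39101057e-05,
        1.68359959e+00, -1.03124434e-01]), 'qvel': array([-0.000354  , -0.00092898, -0.00142847,  0.0017581 , -0.00172972,
        0.00147497]), 'joint_torque': array([-4.35894333e-05, -3.40177310e+01, -3.02427328e+01,  7.18908501e-02,
        3.28500720e-02, -1.69117734e-04]), 'tool_pos': array([0.1995456 , 0.51187229, 0.17072476]), 'ee_rot': array([-3.13942737e+00, -2.10189437e-04,  2.76980633e+00]), 'wrist_force': array([ 0.38986132,  0.11938945, -0.18796478]), 'wrist_torque': array([-0.03259502, -0.02654756, -0.00532411]), 'finger_force': 0.0, 'width': 0.09391846625399056}
-0.0188
top 385.4867733388423 [ 0.45823938 -0.24978267  0.89374526] [[0.01, -1.0, 0.01], [-1.0, -0.01, -0.08], [0.08, -0.01, -1.0]]
scene 446.9598973261032 [-0.09856289  0.09441718  0.46050701] [[-0.5, -0.86, -0.01], [-0.39, 0.24, -0.89], [0.77, -0.44, -0.46]]
wrist 291.5686094391317 [0.13040602 0.53973836 0.38323748] [[0.36, 0.93, -0.0], [0.9, -0.35, 0.25], [0.24, -0.09, -0.97]]
```

View pics/top0.png

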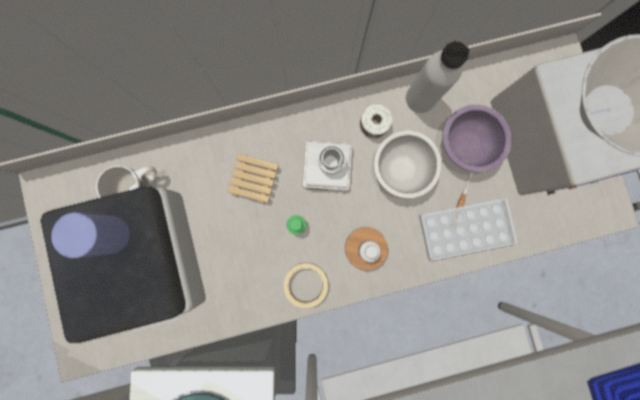

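View pics/scene0.png

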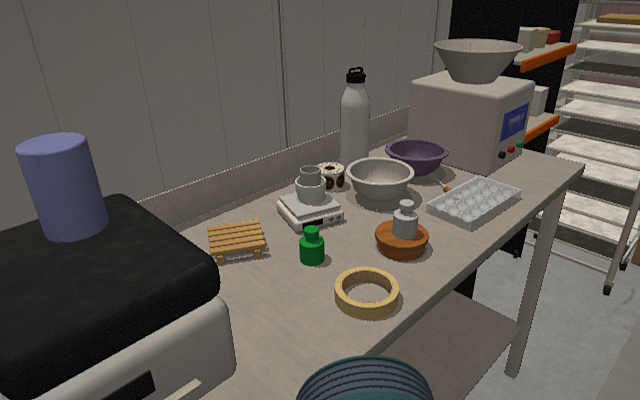

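The top view shows the nest on the scale at (331,159), the weight on the stand at (370,252) and the rack at (254,179). There are two weight-like objects: a steel one on the brown round stand at (370,252), and a green one on the bench at (297,225). The steel one fits, because it is unpainted and on the stand. The enlarged crop should confirm this.

```bash
python3 - <<'E'
from h import *
im=cv2.imread('pics/top0.png')
c=cv2.resize(im[100:310,220:450],None,fx=2.8,fy=2.8,interpolation=cv2.INTER_CUBIC);cv2.imwrite('pics/crop0.png',c)
c=cv2.resize(cv2.imread('pics/scene0.png')[155:295,200:440],None,fx=3.3,fy=3.3,interpolation=cv2.INTER_CUBIC);cv2.imwrite('pics/crop1.png',c)
hsv=cv2.cvtColor(im,cv2.COLOR_BGR2HSV)
m=cv2.inRange(hsv,(5,110,60),(25,255,255))
n,l,s,ce=cv2.connectedComponentsWithStats(m)
for i in range(1,n):
    if s[i,4]>60: print(s[i],ce[i])
m2=(l==l[262,367]).astype(np.uint8)
cn=max(cv2.findContours(m2,0,2)[0],key=len); print(cv2.fitEllipse(cv2.convexHull(cn)))
for name,u,v,z in [('rack',254,179,.028),('pan',328,166,.038),('nest rim',331,159,.104),('stand',367,249,.032),('knob',370,252,.095),('green',297,225,.06),('tape',306,286,.025),('bowl',407,165,.065)]:
    print(name,ray('top',u,v,z).round(4))
E
```

```text
[346 229  41  40 806] [364.10173697 246.68610422]Traceback (most recent call last):
  File "<stdin>", line 11, in <module>
cv2.error: OpenCV(4.12.0) /io/opencv/modules/imgproc/src/shapedescr.cpp:361: error: (-201:Incorrect size of input array) There should be at least 5 points to fit the ellipse in function 'fitEllipseNoDirect'
```

View pics/crop0.png

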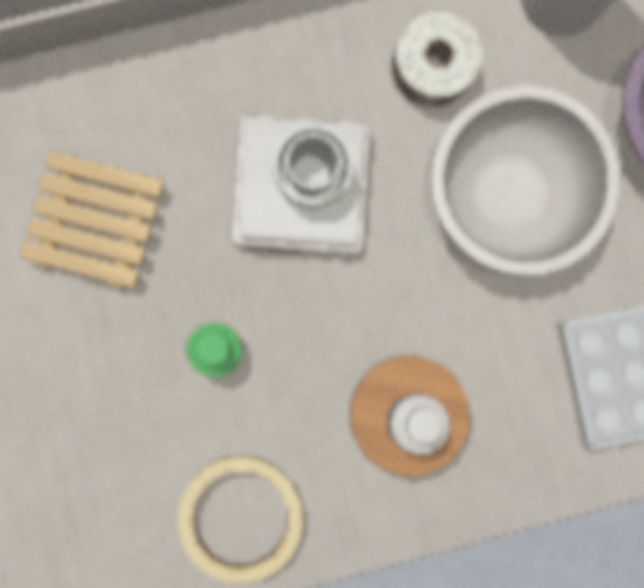

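View pics/crop1.png

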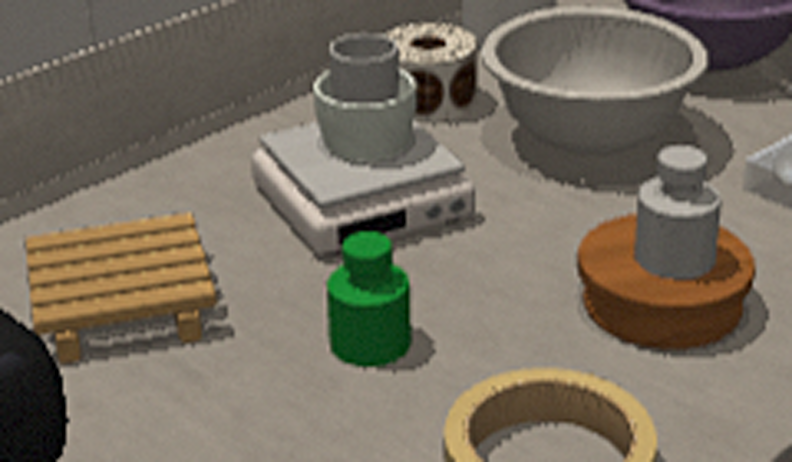

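The crops confirm it: the steel weight is on the brown stand (knob at crop (427,420)) and the green look-alike is alone on the bench at crop (213,350). The nest sits off-centre towards the back of the pan. Next I'll triangulate by fitting points from both cameras.

```bash
cat > m.py <<'E'
from h import *
from scipy.optimize import least_squares
C=lambda x,y:(220+x/2.8,100+y/2.8)
S=lambda x,y:(200+x/3.3,155+y/3.3)
T={'rack':(.028,C(92.5,219.5),S(119,272)),'nest small rim':(.104,C(314,164),S(364,53)),'large rim':(.078,None,S(365,95)),
'stand':(.032,C(410,415),S(666,265)),'knob':(.095,C(427,420),S(682,160)),'green':(.063,C(211,349),S(367,248)),
'tape':(.025,C(241,519),None),'bowl':(.065,C(526,181),S(594,55)),'sticker':(.046,C(438,55),S(430,43)),
'panL':(.038,C(242,117),S(258,137)),'panBk':(.038,C(370,124),None),'panR':(.038,C(366,238),S(465,165)),'panF':(.038,C(236,235),S(322,206))}
for k,(z,a,b) in T.items():
    print(k,a and ray('top',*a,z).round(4)[:2],b and ray('scene',*b,z).round(4)[:2])
E
python3 m.py
```

```text
rack [ 0.5807 -0.1128] [ 0.5718 -0.1078]
nest small rim [ 0.6126 -0.2878] [ 0.6066 -0.2819]
large rim None [ 0.6038 -0.2802]
stand [ 0.4254 -0.3682] [ 0.4167 -0.361 ]
knob [ 0.4242 -0.372 ] [ 0.4164 -0.366 ]
green [ 0.4761 -0.211 ] [ 0.4723 -0.2084]
tape [ 0.3424 -0.2344] None
bowl [ 0.6082 -0.4549] [ 0.6011 -0.4485]
sticker [ 0.7134 -0.39  ] [ 0.7118 -0.3904]
panL [ 0.6634 -0.2329] [ 0.6597 -0.2332]
panBk [ 0.6585 -0.336 ] None
panR [ 0.566  -0.3327] [ 0.5603 -0.3235]
panF [ 0.5676 -0.2288] [ 0.5618 -0.2276]
```

```bash
python3 - <<'E'
from h import *
for x,y in((.52,.03),(.25,.03),(.25,.3)):
  for h in(0,.1,.15,.2,.25,.3): print(x,y,h,np.round(proj('scene',(x,y,h))),np.round(proj('top',(x,y,h))))
for z in (.25,.3,.4,.45): print(z,ray('top',75,235,z),ray('scene',58,145,z))
E
```

```text
0.52 0.03 0 [168. 291.] [193. 206.]
0.52 0.03 0.1 [156. 239.] [177. 202.]
0.52 0.03 0.15 [150. 210.] [168. 200.]
0.52 0.03 0.2 [143. 178.] [158. 198.]
0.52 0.03 0.25 [135. 145.] [146. 195.]
0.52 0.03 0.3 [127. 108.] [132. 192.]
0.25 0.03 0 [224. 423.] [189. 325.]
0.25 0.03 0.1 [212. 359.] [173. 337.]
0.25 0.03 0.15 [206. 323.] [163. 344.]
0.25 0.03 0.2 [199. 282.] [152. 352.]
0.25 0.03 0.25 [190. 237.] [139. 362.]
0.25 0.03 0.3 [181. 186.] [124. 373.]
0.25 0.3 0 [-74. 567.] [ 68. 325.]
0.25 0.3 0.1 [-129.  501.] [ 36. 336.]
0.25 0.3 0.15 [-163.  461.] [ 17. 344.]
0.25 0.3 0.2 [-202.  415.] [ -5. 352.]
0.25 0.3 0.25 [-247.  361.] [-31. 361.]
0.25 0.3 0.3 [-301.  297.] [-61. 373.]
0.25 [0.45288384 0.14343336 0.25      ] [0.57541122 0.11981099 0.25      ]
0.3 [0.45329981 0.11289209 0.3       ] [0.41532769 0.11377941 0.3       ]
0.4 [0.45413174 0.05180953 0.4       ] [0.09516063 0.10171624 0.4       ]
0.45 [0.45454771 0.02126826 0.45      ] [-0.0649229   0.09568466  0.45      ]
```

The printer and its cylinder top out near 0.29 m, so I'll lift to 0.40 m and turn to yaw π/2. At that yaw tool x is world y and tool y is world x.

Call:
move_arm(motion=[0,0,0.1527,0,0,-0.23,1,0,0,0.1527,0,0,-0.23,1,0,0,0.1527,0,0,-0.23,1,0,0,0.1527,0,0,-0.23,1,0,0,0.1527,0,0,-0.23,1,0,0,0.1527,0,0,-0.23,1,0,0,0.1527,0,0,-0.23,1,0,0,0.1527,0,0,-0.23,1,0,0,0.1527,0,0,-0.23,1,0,0,0.1527,0,0,-0.23,1])

```text
time: 0.93
tool_pos: [0.1997, 0.5122, 0.4025]
ee_rot: [-3.141, 0.001, 1.565]
wrist_force: [0.7, 0.9, -0.0]
width: 0.094
finger_force: 0.0
```

Call:
move_arm(motion=[0,0,0,-0.33,0.17,0,1,0,0,0,-0.33,0.17,0,1,0,0,0,-0.33,0.17,0,1,0,0,0,-0.33,0.17,0,1,0,0,0,-0.33,0.17,0,1,0,0,0,-0.33,0.17,0,1,0,0,0,-0.33,0.17,0,1,0,0,0,-0.33,0.17,0,1,0,0,0,-0.33,0.17,0,1,0,0,0,-0.33,0.17,0,1,0,0,0,-0.33,0.17,0,1,0,0,0,-0.33,0.17,0,1])

```text
time: 1.93
tool_pos: [0.4039, 0.1146, 0.4016]
ee_rot: [-3.141, -0.0, 1.571]
wrist_force: [0.7, 0.3, -0.1]
width: 0.0943
finger_force: 0.0
```

Call:
move_arm(motion=[0,0,0,-0.33,0.17,0,1,0,0,0,-0.33,0.17,0,1,0,0,0,-0.33,0.17,0,1,0,0,0,-0.33,0.17,0,1,0,0,0,-0.33,0.17,0,1,0,0,0,-0.33,0.17,0,1,0,0,0,-0.33,0.17,0,1,0,0,0,-0.33,0.17,0,1,0,0,0,-0.33,0.17,0,1,0,0,0,-0.33,0.17,0,1,0,0,0,-0.33,0.17,0,1,0,0,0,0,0,0,1])

```text
time: 2.93
tool_pos: [0.5933, -0.2534, 0.3934]
ee_rot: [-3.132, -0.003, 1.564]
wrist_force: [2.2, -0.5, -1.7]
width: 0.0943
finger_force: 0.0
```

Call:
move_arm(motion=[0,0,0,0,0,0.35,1,0,0,0,0,0,0.35,1,0,0,0,0,0,0.35,1,0,0,0,0,0,0.35,1,0,0,0,0,0,0.1,1,0,0,0,0,0,0,1])

```text
time: 3.43
tool_pos: [0.5886, -0.2454, 0.2468]
ee_rot: [-3.133, -0.005, 1.571]
wrist_force: [-0.3, -0.4, -0.4]
width: 0.0938
finger_force: 0.0
```

```bash
python3 - <<'E'
from h import *
o=robot.get_obs();print(o['tool_pos'],o['ee_rot'])
import json
c=robot.get_calibration('wrist'); im=snap('wrist','w1.png')
np.savez('w1.npz',**c)
for k,z in (('tip',0),):
    print(proj('wrist',o['tool_pos']))
E
```

```text
[ 0.5886121  -0.24541219  0.24682164] [-3.13303852 -0.00462828  1.57064066]
(np.float64(317.60210655355706), np.float64(220.8747912319945))
```

View pics/w1.png

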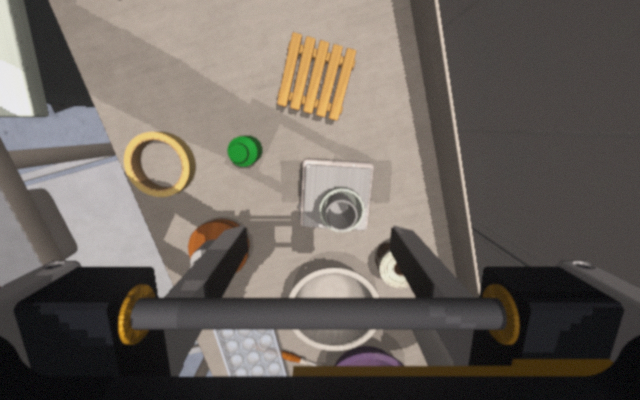

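The wrist view shows the nest rim near (343,208), the pan corners at about (305,161) and (370,229), and the rack centre near (315,78). I'll enlarge it for accuracy.

```bash
python3 - <<'E'
import cv2
im=cv2.imread('pics/w1.png')
a=cv2.resize(im[150:250,290:390],None,fx=5.9,fy=5.9,interpolation=cv2.INTER_CUBIC)
cv2.imwrite('pics/w1c.png',a)
E
```

```text
(no output)
```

View pics/w1c.png

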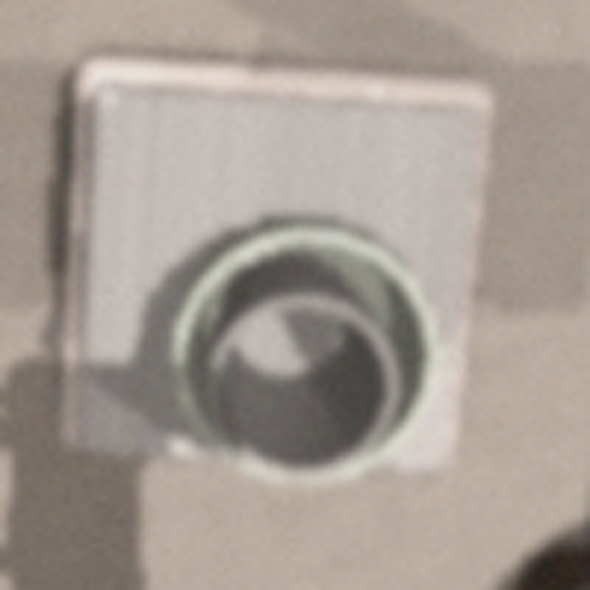

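```bash
python3 - <<'E'
from h import *
c=dict(np.load('w1.npz'))
P=lambda x,y,z:ray('w',290+x/5.9,150+y/5.9,z,c)[:2].round(4)
q=[P(*p,.038) for p in((93,88),(477,108),(452,466),(72,446))];print(q,np.mean(q,0),[np.linalg.norm(q[i]-q[i-1]) for i in range(4)])
print('large',P(305,355,.078),P(174,355,.078),P(436,355,.078),'small',P(305,383,.104),P(205,383,.104),P(405,383,.104))
r=[ray('w',u,v,.028,c)[:2] for u,v in((294,33),(355,47),(335,121),(278,106))];print('rack',np.mean(r,0),[np.linalg.norm(r[i]-r[i-1]) for i in range(4)])
print('green',ray('w',238,150,.063,c))
E
```

```text
[array([ 0.5679, -0.2279]), array([ 0.6623, -0.2327]), array([ 0.6601, -0.3259]), array([ 0.5616, -0.3208])] [ 0.612975 -0.276825] [np.float64(0.09311337175722935), np.float64(0.09452195512154839), np.float64(0.09322596204920605), np.float64(0.09863194208774359)]
large [ 0.6184 -0.2843] [ 0.5881 -0.2844] [ 0.6486 -0.2842] small [ 0.6165 -0.283 ] [ 0.5949 -0.283 ] [ 0.6381 -0.2829]
rack [ 0.58187569 -0.10892151] [np.float64(0.09599187913300056), np.float64(0.08356552391271405), np.float64(0.09946525466948333), np.float64(0.0833456573998955)]
green [ 0.47804389 -0.20469922  0.063     ]
```

Call:
move_arm(motion=[-0.011,-0.006,0,-0.1,0.07,0.24,1,0,0,0,-0.1,0.07,0.24,1,0,0,0,-0.1,0.07,0.24,1,0,0,0,-0.076,0.07,0.24,1,0,0,0,0,0,0,1,0,0,0,0,0,0,1])

```text
time: 3.98
tool_pos: [0.6198, -0.285, 0.1576]
ee_rot: [3.132, 0.005, 1.57]
wrist_force: [0.4, -0.3, 0.7]
width: 0.094
finger_force: 0.0
```

Call:
move_arm(motion=[0.011,0.006,0,0.02,-0.03,0.15,1,0,0,0,0,0,0.15,1,0,0,0,0,0,0.15,1,0,0,0,0,0,0.1,1,0,0,0,0,0,0.1,1,0,0,0,0,0,0.08,1,0,0,0,0,0,0,1,0,0,0,0,0,0,1])

```text
time: 4.65
tool_pos: [0.6165, -0.2827, 0.0836]
ee_rot: [3.141, 0.0, 1.571]
wrist_force: [-0.1, 1.0, 0.0]
width: 0.0941
finger_force: 0.0
```

```bash
python3 - <<'E'
from h import *
o=robot.get_obs();print(o['tool_pos'],o['ee_rot'])
c=robot.get_calibration('wrist'); im=snap('wrist','w2.png')
np.savez('w2.npz',**c)
cv2.imwrite('pics/w2c.png',cv2.resize(im[20:300,150:480,::-1],None,fx=2,fy=2,interpolation=cv2.INTER_CUBIC))
E
```

```text
[ 0.61647927 -0.2826692   0.08358725] [3.14125289e+00 6.88909027e-05 1.57058250e+00]
```

View pics/w2c.png

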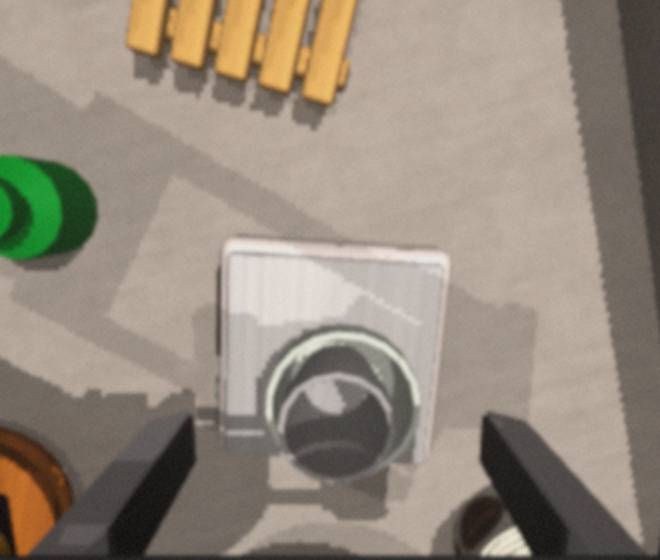

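Close view: the small rim centre is at crop (335,426), between the fingers (midline about 338), and the fingertips are clear of the large rim. I'll refine the numbers, then close.

```bash
python3 - <<'E'
from h import *
c=dict(np.load('w2.npz'))
P=lambda x,y,z:ray('w',150+x/2,20+y/2,z,c)[:2].round(4)
print('small',P(335.5,426,.104),'large',P(342,406,.078),[P(*p,.038) for p in((229,252),(445,263),(418,463),(222,440))])
E
```

```text
small [ 0.6153 -0.2826] large [ 0.6178 -0.2842] [array([ 0.5687, -0.2273]), array([ 0.6632, -0.232 ]), array([ 0.6548, -0.327 ]), array([ 0.5614, -0.3152])]
```

Call:
move_arm(motion=[0,0,0,0,0,0,0.3,0,0,0,0,0,0,0.3,0,0,0,0,0,0,0.3,0,0,0,0,0,0,0.3,0,0,0,0,0,0,0.3,0,0,0,0,0,0,0.3,0,0,0,0,0,0,0.3])

```text
time: 5.28
tool_pos: [0.6163, -0.2827, 0.0831]
ee_rot: [-3.142, -0.0, 1.57]
wrist_force: [0.9, 0.2, -0.6]
width: 0.0508
finger_force: 0.0
```

Call:
move_arm(motion=[0,0,0,0,0,0,0,0,0,0,0,0,0,0,0,0,0,0,0,0,0,0,0,0,0,0,0,0])

```text
time: 5.62
tool_pos: [0.6163, -0.2827, 0.0831]
ee_rot: [-3.142, -0.0, 1.57]
wrist_force: [0.3, 0.3, -0.9]
width: 0.0239
finger_force: 0.0
```

Call:
move_arm(motion=[0,0,0,0,0,-0.05,0,0,0,0,0,0,-0.1,0,0,0,0,0,0,-0.1,0,0,0,0,0,0,-0.15,0,0,0,0,0,0,-0.15,0,0,0,0,0,0,-0.15,0,0,0,0,0,0,-0.15,0,0,0,0,0,0,-0.15,0,0,0,0,0,0,0,0,0,0,0,0,0,0,0])

```text
time: 6.45
tool_pos: [0.6172, -0.2832, 0.1857]
ee_rot: [3.138, 0.002, 1.571]
wrist_force: [0.1, 0.5, -0.0]
width: 0.0001
finger_force: 0.0
```

```bash
python3 - <<'E'
from h import *
o=robot.get_obs();print(o['tool_pos'],o['ee_rot'],o['width'],o['finger_force'])
c=robot.get_calibration('wrist'); im=snap('wrist','w3.png')
np.savez('w3.npz',**c)
s=snap('scene','s3.png')
a=cv2.resize(im[0:300,150:450,::-1],(560,560),interpolation=cv2.INTER_CUBIC)
b=cv2.resize(s[60:280,200:290,::-1],(229,560),interpolation=cv2.INTER_CUBIC)
b=cv2.resize(s[100:260,240:308,::-1],(238,560),interpolation=cv2.INTER_CUBIC)
cv2.imwrite('pics/w3c.png',np.hstack([a,b]))
E
```

```text
[ 0.61722343 -0.28317089  0.18567084] [3.13761901e+00 2.13059128e-03 1.57052061e+00] 0.00013103112996291715 0.0
```

View pics/w3c.png

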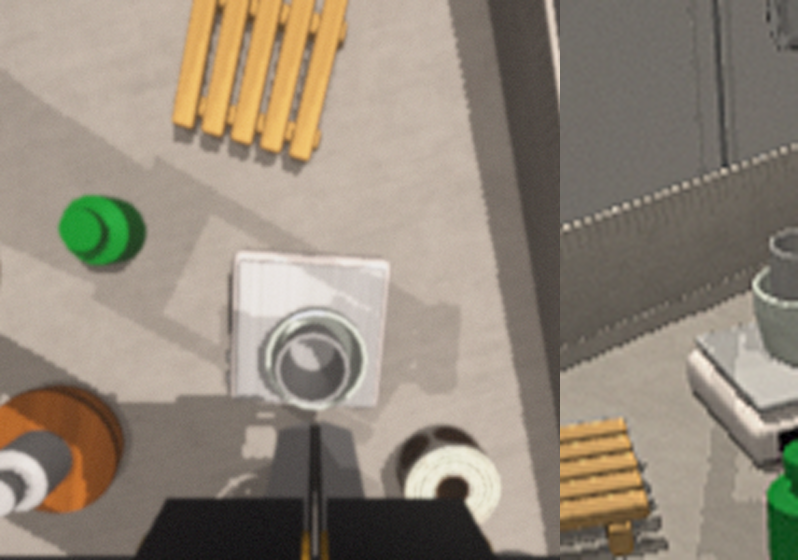

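The fingers closed on nothing: the nest is untouched, with the small rim at crop (312,370) and the shut tip at (315,425). The apparent tip spacing suggests the real fingertips sit higher than the reported TCP. I'll check that against the scene camera.

```bash
python3 - <<'E'
from h import *
o=robot.get_obs();p=o['tool_pos'];print(p)
print(proj('wrist',p),proj('wrist',p+[0,0,.019]),proj('wrist',p+[0,0,.035]))
s=cv2.imread('pics/s3.png')
for dz in(0,.02,.04,.06):
    u,v=proj('scene',p+[0,0,dz]);print(dz,u,v)
u,v=proj('scene',p)
x0,y0=int(u)-70,int(v)-90
c=cv2.resize(s[y0:y0+145,x0:x0+180],None,fx=4,fy=4,interpolation=cv2.INTER_CUBIC)
for dz in(0,.02,.04):
    a,b=proj('scene',p+[0,0,dz]);cv2.circle(c,(int((a-x0+.5)*4),int((b-y0+.5)*4)),4,(0,0,255),-1)
for X in((.6165,-.283,.104),(.6178,-.284,.078)):
    a,b=proj('scene',X);cv2.circle(c,(int((a-x0+.5)*4),int((b-y0+.5)*4)),4,(255,0,255),-1)
cv2.imwrite('pics/s3c.png',c)
E
```

```text
[ 0.61610895 -0.28257274  0.18263063]
(np.float64(319.3611824014687), np.float64(223.45298252594574)) (np.float64(319.45407582035045), np.float64(232.34202406751754)) (np.float64(319.54622053863443), np.float64(241.15942188238643))
0 307.0317633498921 131.18478609190498
0.02 306.69294153926296 120.95610822332057
0.04 306.34653933241395 110.49858608138491
0.06 305.9922994592636 99.80445295006393
```

View pics/s3c.png

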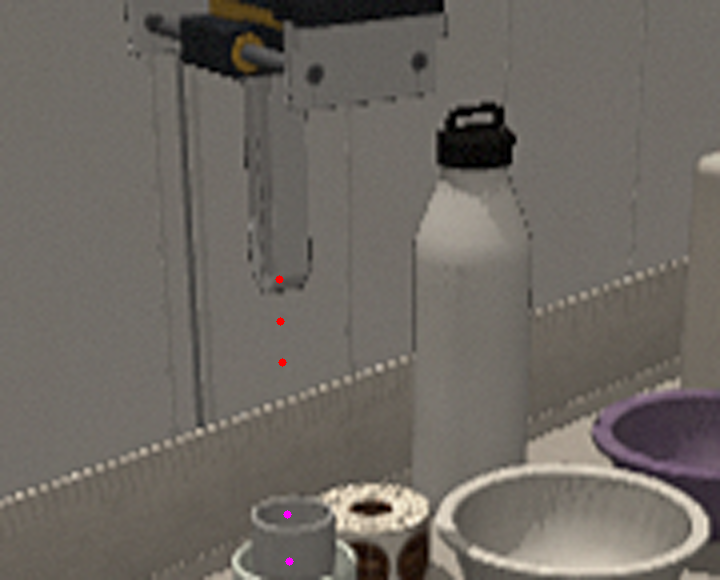

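The shut tip sits about 35 mm above the reported TCP (crop row 288, where the dots mark +0, +20 and +40 mm), and the lateral position agrees. So from here true tip z ≈ tool_pos z + 0.035. I'll reopen and descend to tool_pos z 0.050.

Call:
move_arm(motion=[0,0,0,0,0,0,0.8,0,0,0,0,0,0,0.8,0,0,0,0,0,0,0.8,0,0,0,0,0,0,0.8,0,0,0,0,0,0,0.8,0,0,0,0,0,0,0.8,0,0,0,0,0,0,0.8,0,0,0,0,0,0,0.8,0,0,0,0,0,0,0.8,0,0,0,0,0,0,0.8,0,0,0,0,0,0,0.8,0,0,0,0,0,0,0.8])

```text
time: 7.55
tool_pos: [0.6163, -0.2827, 0.1832]
ee_rot: [3.141, -0.0, 1.571]
wrist_force: [0.3, 1.0, -0.3]
width: 0.0745
finger_force: 0.0
```

Call:
move_arm(motion=[0,0,0,0,0,0.2,0.8,0,0,0,0,0,0.2,0.8,0,0,0,0,0,0.2,0.8,0,0,0,0,0,0.2,0.8,0,0,0,0,0,0.15,0.8,0,0,0,0,0,0.15,0.8,0,0,0,0,0,0.15,0.8,0,0,0,0,0,0.08,0.8,0,0,0,0,0,0,0.8])

```text
time: 8.3
tool_pos: [0.6148, -0.2818, 0.0472]
ee_rot: [-3.137, -0.003, 1.571]
wrist_force: [-0.3, -0.2, 0.1]
width: 0.0751
finger_force: 0.0
```

Call:
move_arm(motion=[0,0,0,0,0,0,0,0,0,0,0,0,0,0,0,0,0,0,0,0,0,0,0,0,0,0,0,0,0,0,0,0,0,0,0,0,0,0,0,0,0,0,0,0,0,0,0,0,0,0,0,0,0,0,0,0])

```text
time: 8.97
tool_pos: [0.6167, -0.2829, 0.0509]
ee_rot: [3.14, 0.001, 1.57]
wrist_force: [1.0, -0.7, 1.7]
width: 0.0409
finger_force: 30.0
```

Call:
move_arm(motion=[0,0,0,0,0,-0.05,0,0,0,0,0,0,-0.1,0,0,0,0,0,0,-0.1,0,0,0,0,0,0,-0.15,0,0,0,0,0,0,-0.15,0,0,0,0,0,0,-0.15,0,0,0,0,0,0,-0.15,0,0,0,0,0,0,-0.15,0,0,0,0,0,0,0,0,0,0,0,0,0,0,0])

```text
time: 9.8
tool_pos: [0.6172, -0.2831, 0.1522]
ee_rot: [3.138, 0.002, 1.571]
wrist_force: [0.8, -0.4, -0.2]
width: 0.0411
finger_force: 30.0
```

```bash
python3 - <<'E'
from h import *
o=robot.get_obs();print(o['tool_pos'],o['ee_rot'],o['width'],o['finger_force'])
c=robot.get_calibration('wrist'); np.savez('w4.npz',**c)
im=snap('wrist','w4.png')
s=snap('scene','s4.png')
a=cv2.resize(im[0:270,170:460,::-1],(600,559),interpolation=cv2.INTER_CUBIC)
b=cv2.resize(s[80:235,260:315,::-1],(198,559),interpolation=cv2.INTER_CUBIC)
cv2.imwrite('pics/w4c.png',np.hstack([a,b]))
E
```

```text
[ 0.61718187 -0.28312626  0.15224211] [3.13825461e+00 1.73344371e-03 1.57053143e+00] 0.04108840341918739 29.978661350905895
```

View pics/w4c.png

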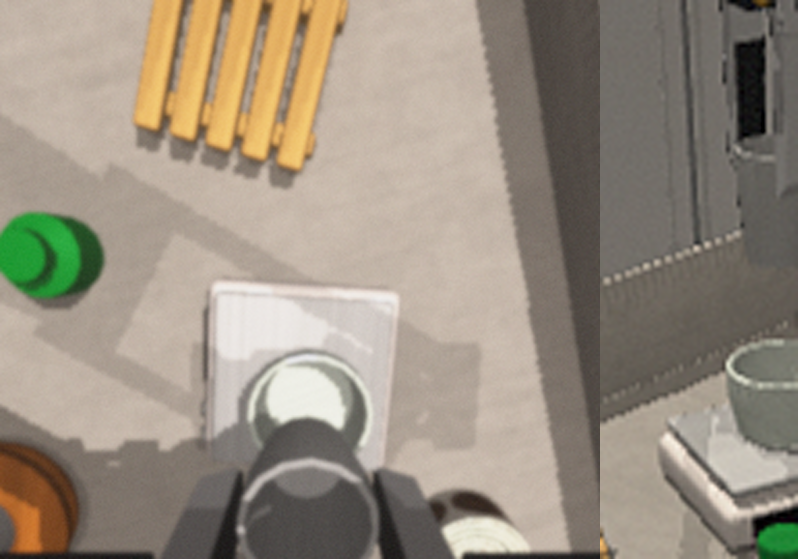

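The small cup is up alone, held upright, and the large cup (rim about crop (309,414)) is still on the pan. I'll refine the rack and stand by colour segmentation of the existing pictures.

```bash
python3 - <<'E'
from h import *
c4=dict(np.load('w4.npz'));print('large',ray('w',170+309/2.069,414/2.069,.078,c4))
def rackfit(f,c,box):
    im=cv2.imread('pics/'+f);hsv=cv2.cvtColor(im,cv2.COLOR_BGR2HSV)
    m=cv2.inRange(hsv,(10,90,90),(30,255,255));k=np.zeros_like(m);x0,y0,x1,y1=box;k[y0:y1,x0:x1]=1;m*=k
    ys,xs=np.nonzero(m);print(len(xs))
    w=np.array([ray('t',x,y,.028,c)[:2] for x,y in zip(xs,ys)])
    r=cv2.minAreaRect((w*1000).astype(np.float32));print(f,r,np.round(cv2.boxPoints(r)).tolist())
    return r
rackfit('w1.png',dict(np.load('w1.npz')),(260,20,375,135))
rackfit('top0.png',robot.get_calibration('top'),(220,145,285,210))
for f,c,box in(('top0.png',robot.get_calibration('top'),(335,220,400,280)),):
    im=cv2.imread('pics/'+f);hsv=cv2.cvtColor(im,cv2.COLOR_BGR2HSV)
    m=cv2.inRange(hsv,(5,100,40),(22,255,255));x0,y0,x1,y1=box;ys,xs=np.nonzero(m[y0:y1,x0:x1])
    w=np.array([ray('t',x+x0,y+y0,.032,c)[:2] for x,y in zip(xs,ys)])
    print('stand',cv2.minEnclosingCircle((w*1000).astype(np.float32)),w.min(0),w.max(0))
E
```

```text
large [ 0.61769179 -0.28412152  0.078     ]
4311
w1.png ((582.3726806640625, -108.9564437866211), (96.15685272216797, 92.6423568725586), 75.21842193603516) [[525.0, -144.0], [615.0, -167.0], [639.0, -74.0], [550.0, -51.0]]
8
top0.png ((585.08837890625, -114.77748107910156), (74.08416748046875, 40.178653717041016), 61.92021560668945) [[550.0, -138.0], [585.0, -157.0], [620.0, -92.0], [585.0, -73.0]]
stand ((425.4015808105469, -367.3583679199219), 46.10178756713867) [ 0.38175453 -0.41187386] [ 0.47028883 -0.32265358]
```

Call:
move_arm(motion=[0,0,0,0.15,-0.03,0,0,0,0,0,0.29,-0.06,0,0,0,0,0,0.29,-0.06,0,0,0,0,0,0.29,-0.06,0,0,0,0,0,0.29,-0.06,0,0,0,0,0,0.28,-0.05,0,0,0,0,0,0.15,-0.03,0,0,0,0,0,0,0,0,0,0,0,0,0,0,0,0])

```text
time: 10.65
tool_pos: [0.5811, -0.1086, 0.1495]
ee_rot: [-3.141, 0.001, 1.572]
wrist_force: [-0.5, -0.8, -1.3]
width: 0.0404
finger_force: 30.0
```

Call:
move_arm(motion=[0,0,0,0,0,0.15,0,0,0,0,0,0,0.2,0,0,0,0,0,0,0.2,0,0,0,0,0,0,0.2,0,0,0,0,0,0,0.15,0,0,0,0,0,0,0.1,0,0,0,0,0,0,0,0,0,0,0,0,0,0,0])

```text
time: 11.32
tool_pos: [0.5812, -0.1097, 0.0496]
ee_rot: [-3.14, -0.0, 1.569]
wrist_force: [-0.6, 0.0, -0.5]
width: 0.0407
finger_force: 30.0
```

Call:
move_arm(motion=[0,0,0,0,0.01,0.04,0,0,0,0,0,0,0.04,0,0,0,0,0,0,0.02,0,0,0,0,0,0,0.02,0,0,0,0,0,0,0,0,0,0,0,0,0,0,0])

```text
time: 11.82
tool_pos: [0.5824, -0.1086, 0.0382]
ee_rot: [3.141, -0.0, 1.571]
wrist_force: [0.2, -0.2, -0.4]
width: 0.0407
finger_force: 30.0
```

Call:
move_arm(motion=[0,0,0,0,0,0.01,0,0,0,0,0,0,0,0,0,0,0,0,0,0,0,0,0,0,0,0,0,0.7,0,0,0,0,0,0,0.7,0,0,0,0,0,0,0.7,0,0,0,0,0,0,0.7,0,0,0,0,0,0,0.8,0,0,0,0,0,0,0.8,0,0,0,0,0,0,0.8,0,0,0,0,0,0,0.8])

```text
time: 12.73
tool_pos: [0.5824, -0.1087, 0.0372]
ee_rot: [3.142, -0.0, 1.57]
wrist_force: [0.8, 0.5, 1.0]
width: 0.0753
finger_force: 0.0
```

Call:
move_arm(motion=[0,0,0,0,0,-0.1,0.9,0,0,0,0,0,-0.2,0.9,0,0,0,0,0,-0.3,0.9,0,0,0,0,0,-0.3,0.9,0,0,0,0,0,-0.3,0.9,0,0,0,0,0,-0.15,0.9,0,0,0,-0.15,0,0,0.9,0,0,0,-0.15,0,0,0.9,0,0,0,-0.15,0,0,0.9,0,0,0,0,0,0,0.9])

```text
time: 13.57
tool_pos: [0.5809, -0.1573, 0.1693]
ee_rot: [-3.137, 0.0, 1.566]
wrist_force: [-0.1, -0.2, 1.2]
width: 0.0847
finger_force: 0.0
```

```bash
python3 - <<'E'
from h import *
o=robot.get_obs();print(o['tool_pos'],o['ee_rot'],o['width'])
c=robot.get_calibration('wrist'); np.savez('w5.npz',**c)
im=snap('wrist','w5.png')
s=snap('scene','s5.png')
a=cv2.resize(im[40:300,180:460,::-1],(500,464),interpolation=cv2.INTER_CUBIC)
b=cv2.resize(s[150:270,200:275,::-1],(290,464),interpolation=cv2.INTER_CUBIC)
cv2.imwrite('pics/w5c.png',np.hstack([a,b]))
E
```

```text
[ 0.58088934 -0.15727827  0.16931106] [-3.13707082e+00  4.63620966e-05  1.56632277e+00] 0.08471758820854004
```

View pics/w5c.png

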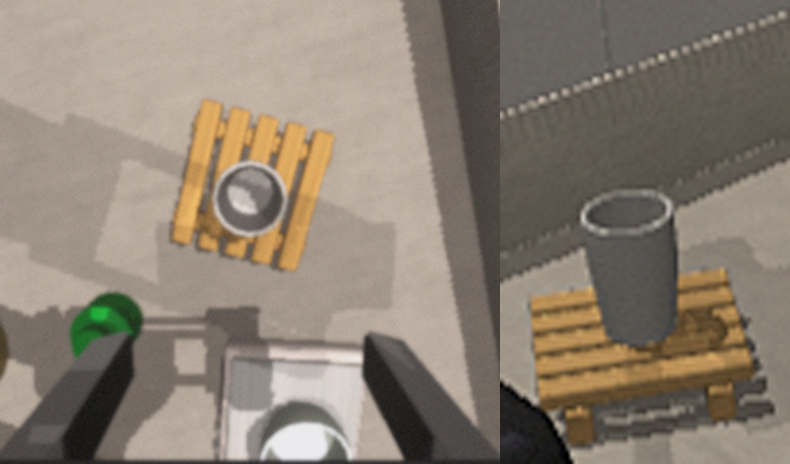

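The small cup stands upright on the rack, rim about crop (250,199). I'll check its centring numerically.

```bash
python3 - <<'E'
from h import *
c=dict(np.load('w5.npz'));k=1.7857
print('cup',ray('w',180+250/k,40+199/k,.09,c)[:2])
r=[ray('w',180+u/k,40+v/k,.028,c)[:2] for u,v in((204,98),(333,131),(297,271),(172,242))];print('rack',np.mean(r,0))
im=cv2.imread('pics/w5.png');hsv=cv2.cvtColor(im,cv2.COLOR_BGR2HSV);m=cv2.inRange(hsv,(10,90,90),(30,255,255))
ys,xs=np.nonzero(m[80:210,260:380]);w=np.array([ray('t',x+260,y+80,.028,c)[:2] for x,y in zip(xs,ys)]);print(cv2.minAreaRect((w*1000).astype(np.float32)))
E
```

```text
cup [ 0.58161909 -0.1096443 ]
rack [ 0.58263877 -0.10800746]
((581.6390380859375, -108.19679260253906), (95.84109497070312, 92.60983276367188), 75.37361145019531)
```

The small cup is within 2 mm of the rack centre. Next is the large cup: I'll move over it at (0.618,-0.284).

Call:
move_arm(motion=[0,0,0,-0.15,0.04,0,0.95,0,0,0,-0.25,0.08,0,0.95,0,0,0,-0.25,0.08,0,0.95,0,0,0,-0.25,0.08,0,0.95,0,0,0,-0.25,0.07,0,0.95,0,0,0,-0.12,0.02,0,0.95,0,0,0,0,0,0.15,0.95,0,0,0,0,0,0.2,0.95,0,0,0,0,0,0.2,0.95,0,0,0,0,0,0.1,0.95,0,0,0,0,0,0,0.95,0,0,0,0,0,0,0.95])

```text
time: 14.67
tool_pos: [0.619, -0.2803, 0.1065]
ee_rot: [-3.14, -0.001, 1.571]
wrist_force: [-0.7, 0.5, 0.1]
width: 0.0895
finger_force: 0.0
```

Call:
move_arm(motion=[0,0,0,-0.04,-0.01,0.15,0.95,0,0,0,0,0,0.2,0.95,0,0,0,0,0,0.2,0.95,0,0,0,0,0,0.15,0.95,0,0,0,0,0,0.1,0.95,0,0,0,0,0,0.06,0.95,0,0,0,0,0,0,0.95,0,0,0,0,0,0,0.95])

```text
time: 15.33
tool_pos: [0.619, -0.285, 0.0224]
ee_rot: [3.14, 0.001, 1.571]
wrist_force: [-0.2, 0.3, 1.0]
width: 0.0897
finger_force: 0.0
```

Call:
move_arm(motion=[0,0,0,0,0,0,0,0,0,0,0,0,0,0,0,0,0,0,0,0,0,0,0,0,0,0,0,0,0,0,0,0,0,0,0,0,0,0,0,0,0,0,0,0,0,0,0,0,0])

```text
time: 15.92
tool_pos: [0.6186, -0.2848, 0.0217]
ee_rot: [3.141, 0.0, 1.57]
wrist_force: [-1.1, 0.4, 2.4]
width: 0.0603
finger_force: 29.8
```

Call:
move_arm(motion=[0,0,0,0,0,-0.05,0,0,0,0,0,0,-0.1,0,0,0,0,0,0,-0.2,0,0,0,0,0,0,-0.25,0,0,0,0,0,0,-0.25,0,0,0,0,0,0,-0.15,0,0,0,0,0,0,0,0,0,0,0,0,0,0,0])

```text
time: 16.58
tool_pos: [0.619, -0.285, 0.1227]
ee_rot: [3.139, 0.001, 1.571]
wrist_force: [0.5, 0.2, -1.8]
width: 0.0611
finger_force: 29.8
```

Call:
move_arm(motion=[0,0,0,0.1,-0.1,0,0,0,0,0,0.2,-0.2,0,0,0,0,0,0.25,-0.25,0,0,0,0,0,0.25,-0.25,0,0,0,0,0,0.25,-0.25,0,0,0,0,0,0.25,-0.25,0,0,0,0,0,0.25,-0.25,0,0,0,0,0,0.2,-0.2,0,0,0,0,0,0.1,-0.1,0,0,0,0,0,0,0,0,0,0,0,0,0,0,0])

```text
invalid input
```

Call:
move_arm(motion=[0,0,0,0.1,-0.1,0,0,0,0,0,0.2,-0.2,0,0,0,0,0,0.25,-0.25,0,0,0,0,0,0.25,-0.25,0,0,0,0,0,0.25,-0.25,0,0,0,0,0,0.25,-0.25,0,0,0,0,0,0.25,-0.25,0,0,0,0,0,0.2,-0.2,0,0,0,0,0,0.1,-0.1,0,0,0,0,0,0,0,0,0])

```text
time: 17.42
tool_pos: [0.4303, -0.0972, 0.1193]
ee_rot: [-3.138, -0.002, 1.573]
wrist_force: [0.7, -0.5, -2.1]
width: 0.0605
finger_force: 29.8
```

Call:
move_arm(motion=[0,0,0,0,0,0.15,0,0,0,0,0,0,0.25,0,0,0,0,0,0,0.25,0,0,0,0,0,0,0.25,0,0,0,0,0,0,0.2,0,0,0,0,0,0,0.1,0,0,0,0,0,0,0.05,0,0,0,0,0,0,0,0,0,0,0,0,0,0,0])

```text
time: 18.17
tool_pos: [0.4341, -0.1, -0.0034]
ee_rot: [3.141, 0.0, 1.57]
wrist_force: [0.4, 0.7, -0.8]
width: 0.0606
finger_force: 29.8
```

Call:
move_arm(motion=[0,0,0,0,0,0.05,0,0,0,0,0,0,0.04,0,0,0,0,0,0,0.02,0,0,0,0,0,0,0.01,0,0,0,0,0,0,0,0,0,0,0,0,0,0,0])

```text
time: 18.67
tool_pos: [0.4335, -0.0996, -0.0157]
ee_rot: [3.141, -0.0, 1.571]
wrist_force: [-0.8, 0.1, -1.0]
width: 0.0602
finger_force: 29.8
```

Call:
move_arm(motion=[0,0,0,0,0,0.005,0.9,0,0,0,0,0,0,0.9,0,0,0,0,0,0,0.9,0,0,0,0,0,0,0.9,0,0,0,0,0,0,0.9,0,0,0,0,0,0,0.9])

```text
time: 19.17
tool_pos: [0.4335, -0.0997, -0.0162]
ee_rot: [3.141, 0.0, 1.571]
wrist_force: [0.2, -0.0, 0.1]
width: 0.0849
finger_force: 0.0
```

Call:
move_arm(motion=[0,0,0,0,0,-0.1,0.9,0,0,0,0,0,-0.3,0.9,0,0,0,0,0,-0.4,0.9,0,0,0,0,0,-0.4,0.9,0,0,0,0,0,-0.4,0.9,0,0,0,0,0,-0.3,0.9,0,0,0,-0.3,-0.01,0,0.9,0,0,0,-0.35,-0.02,0,0.9,0,0,0,-0.35,-0.02,0,0.9,0,0,0,-0.35,-0.02,0,0.9,0,0,0,-0.35,-0.01,0,0.9,0,0,0,-0.3,0,0,0.9])

```text
time: 20.17
tool_pos: [0.4248, -0.3018, 0.1746]
ee_rot: [3.141, 0.001, 1.57]
wrist_force: [0.3, 1.6, 0.5]
width: 0.0845
finger_force: 0.0
```

Call:
move_arm(motion=[0,0,0,-0.2,0,0,0.7,0,0,0,0,0,0,0.7,0,0,0,0,0,0,0.7])

```text
time: 20.42
tool_pos: [0.425, -0.3201, 0.1738]
ee_rot: [-3.141, -0.001, 1.569]
wrist_force: [0.5, 0.6, -0.2]
width: 0.0682
finger_force: 0.0
```

```bash
python3 - <<'E'
from h import *
o=robot.get_obs();print(o['tool_pos'],o['ee_rot'],o['width'])
c=robot.get_calibration('wrist'); np.savez('w6.npz',**c)
im=snap('wrist','w6.png')
cv2.imwrite('pics/w6c.png',cv2.resize(im[0:300,130:530,::-1],(800,600),interpolation=cv2.INTER_CUBIC))
E
```

```text
[ 0.4250168  -0.32014297  0.17380092] [-3.14142654e+00 -9.34789974e-04  1.56867240e+00] 0.06817483804689278
```

View pics/w6c.png

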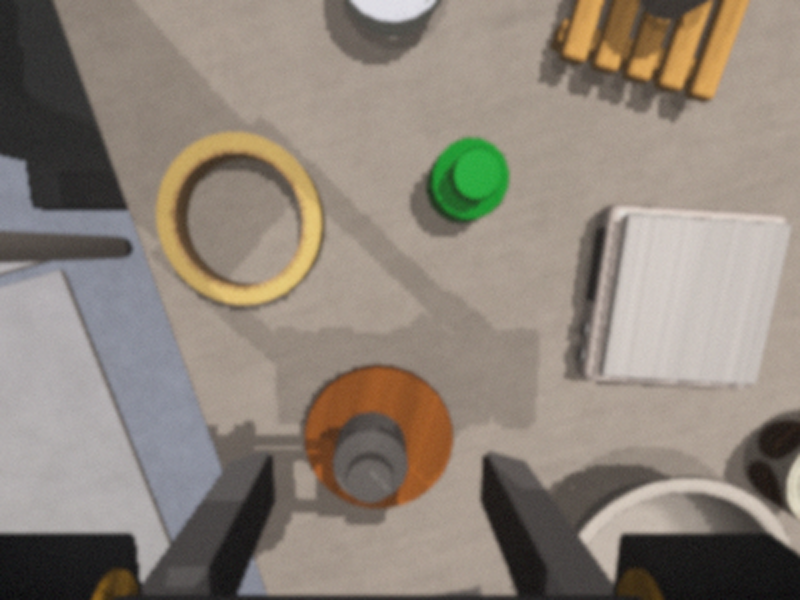

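The pan is empty and fully in view. The stand ellipse is about crop (378,437) and the knob top about (368,472).

```bash
python3 - <<'E'
from h import *
c=dict(np.load('w6.npz'))
P=lambda x,y,z:ray('w',130+x/2,y/2,z,c)[:2]
q=[P(*p,.038) for p in((626,213),(784,222),(756,384),(603,375))];print('pan',np.mean(q,0),[np.linalg.norm(q[i]-q[i-1]).round(4) for i in range(4)])
print('knob',P(369,471,.095),'stand',P(378.5,437,.032),P(304,437,.032),P(453,437,.032),P(378,366,.032),P(378,508,.032))
im=cv2.imread('pics/w6.png');hsv=cv2.cvtColor(im,cv2.COLOR_BGR2HSV);m=cv2.inRange(hsv,(5,120,30),(18,255,255))
ys,xs=np.nonzero(m[175:260,270:365]);w=np.array([ray('t',x+270,y+175,.032,c)[:2] for x,y in zip(xs,ys)]);print(cv2.minEnclosingCircle((w*1000).astype(np.float32)))
E
```

```text
pan [ 0.6108122  -0.27680735] [np.float64(0.0944), np.float64(0.0911), np.float64(0.0951), np.float64(0.0945)]
knob [ 0.42016423 -0.36117032] stand [ 0.42545418 -0.3628809 ] [ 0.37789967 -0.36282686] [ 0.47301627 -0.36293496] [ 0.42515242 -0.31674469] [ 0.42511642 -0.41208807]
((424.8551330566406, -363.79150390625), 47.33315658569336)
```

Call:
move_arm(motion=[0,0,0,-0.2,-0.03,0,0.6,0,0,0,-0.21,-0.02,0,0.6,0,0,0,0,0,0.2,0.6,0,0,0,0,0,0.3,0.6,0,0,0,0,0,0.3,0.6,0,0,0,0,0,0.2,0.6,0,0,0,0,0,0.15,0.6,0,0,0,0,0,0.1,0.6,0,0,0,0,0,0.05,0.6,0,0,0,0,0,0,0.6,0,0,0,0,0,0,0.6])

```text
time: 21.38
tool_pos: [0.421, -0.3606, 0.0448]
ee_rot: [3.14, 0.001, 1.571]
wrist_force: [-0.4, 0.0, 0.4]
width: 0.0561
finger_force: 0.0
```

Call:
move_arm(motion=[0,0,0,0,-0.01,0.03,0.6,0,0,0,0,0,0,0,0,0,0,0,0,0,0,0,0,0,0,0,0,0,0,0,0,0,0,0,0,0,0,0,0,0,0,0,0,0,0,0,0,0,0,0,0,0,0,0,0,0])

```text
time: 22.05
tool_pos: [0.4202, -0.3608, 0.041]
ee_rot: [3.14, 0.001, 1.571]
wrist_force: [2.3, -0.3, 0.5]
width: 0.0248
finger_force: 29.9
```

Call:
move_arm(motion=[0,0,0,0,0,-0.03,0,0,0,0,0,0,-0.07,0,0,0,0,0,0,-0.15,0,0,0,0,0,0,-0.15,0,0,0,0,0,0,-0.15,0,0,0,0,0,0,-0.15,0,0,0,0,0,0,-0.1,0,0,0,0,0,0,0,0,0,0,0,0,0,0,0])

```text
time: 22.8
tool_pos: [0.4191, -0.3606, 0.1205]
ee_rot: [-3.141, -0.0, 1.57]
wrist_force: [0.0, 0.2, -5.3]
width: 0.025
finger_force: 30.1
```

Call:
move_arm(motion=[0,0,0,0.04,0.1,0,0,0,0,0,0.09,0.2,0,0,0,0,0,0.11,0.25,0,0,0,0,0,0.11,0.25,0,0,0,0,0,0.11,0.25,0,0,0,0,0,0.11,0.25,0,0,0,0,0,0.11,0.25,0,0,0,0,0,0.09,0.2,0,0,0,0,0,0.05,0.12,0,0,0,0,0,0.02,0.06,0,0,0,0,0,0,0,0,0,0,0,0,0,0,0,0])

```text
time: 23.8
tool_pos: [0.6117, -0.2764, 0.1191]
ee_rot: [-3.139, -0.001, 1.571]
wrist_force: [-0.0, -0.7, -4.8]
width: 0.0248
finger_force: 30.3
```

Call:
move_arm(motion=[0,0,0,0,0,0.08,0,0,0,0,0,0,0.12,0,0,0,0,0,0,0.12,0,0,0,0,0,0,0.1,0,0,0,0,0,0,0.08,0,0,0,0,0,0,0.05,0,0,0,0,0,0,0.05,0,0,0,0,0,0,0.03,0,0,0,0,0,0,0.02,0,0,0,0,0,0,0.01,0,0,0,0,0,0,0,0,0,0,0,0,0,0,0])

```text
time: 24.8
tool_pos: [0.6127, -0.2768, 0.0552]
ee_rot: [3.141, 0.0, 1.571]
wrist_force: [0.0, -0.4, -5.8]
width: 0.0249
finger_force: 30.3
```

Call:
move_arm(motion=[0,0,0,0,0,0.03,0,0,0,0,0,0,0.02,0,0,0,0,0,0,0.02,0,0,0,0,0,0,0.01,0,0,0,0,0,0,0,0,0,0,0,0,0,0,0])

```text
time: 25.3
tool_pos: [0.6125, -0.2767, 0.0471]
ee_rot: [3.141, 0.0, 1.571]
wrist_force: [-0.4, -0.3, -2.5]
width: 0.0247
finger_force: 30.4
```

Call:
move_arm(motion=[0,0,0,0,0,0.006,0,0,0,0,0,0,0,0,0,0,0,0,0,0,0])

```text
time: 25.55
tool_pos: [0.6126, -0.2767, 0.047]
ee_rot: [3.141, 0.0, 1.571]
wrist_force: [-0.3, 1.2, 1.8]
width: 0.0244
finger_force: 30.5
```

Call:
move_arm(motion=[0,0,0,0,0,0,0.8,0,0,0,0,0,0,0.8,0,0,0,0,0,0,0.8,0,0,0,0,0,0,0.8,0,0,0,0,0,0,0.8,0,0,0,0,0,0,0.8,0,0,0,0,0,0,0.8])

```text
time: 26.13
tool_pos: [0.6124, -0.2767, 0.046]
ee_rot: [3.141, -0.0, 1.57]
wrist_force: [-1.1, 0.3, 0.2]
width: 0.0675
finger_force: 0.0
```

Call:
move_arm(motion=[0,0,0,0,0,-0.1,0.9,0,0,0,0,0,-0.25,0.9,0,0,0,0,0,-0.3,0.9,0,0,0,0,0,-0.3,0.9,0,0,0,0,0,-0.1,0.9,0,0,0,0.1,-0.1,0,0.95,0,0,0,0.25,-0.25,0,0.95,0,0,0,0.25,-0.25,0,0.95,0,0,0,0.25,-0.25,0,0.95,0,0,0,0.25,-0.25,0,0.95,0,0,0,0,0,0,0.95,0,0,0,0,0,0,0.95])

```text
time: 27.13
tool_pos: [0.5014, -0.1656, 0.151]
ee_rot: [3.141, 0.0, 1.572]
wrist_force: [0.3, -0.3, 0.5]
width: 0.0897
finger_force: 0.0
```

```bash
python3 - <<'E'
from h import *
o=robot.get_obs();print(o['tool_pos'],o['ee_rot'],o['width'])
c=robot.get_calibration('wrist'); np.savez('w7.npz',**c)
im=snap('wrist','w7.png');s=snap('scene','s7.png')
a=cv2.resize(im[0:300,130:430,::-1],(560,560),interpolation=cv2.INTER_CUBIC)
b=cv2.resize(s[150:310,265:333,::-1],(238,560),interpolation=cv2.INTER_CUBIC)
cv2.imwrite('pics/w7c.png',np.hstack([a,b]))
E
```

```text
[ 0.50135188 -0.16558831  0.151012  ] [3.14130137e+00 2.13789297e-04 1.57180641e+00] 0.08974728051961724
```

View pics/w7c.png

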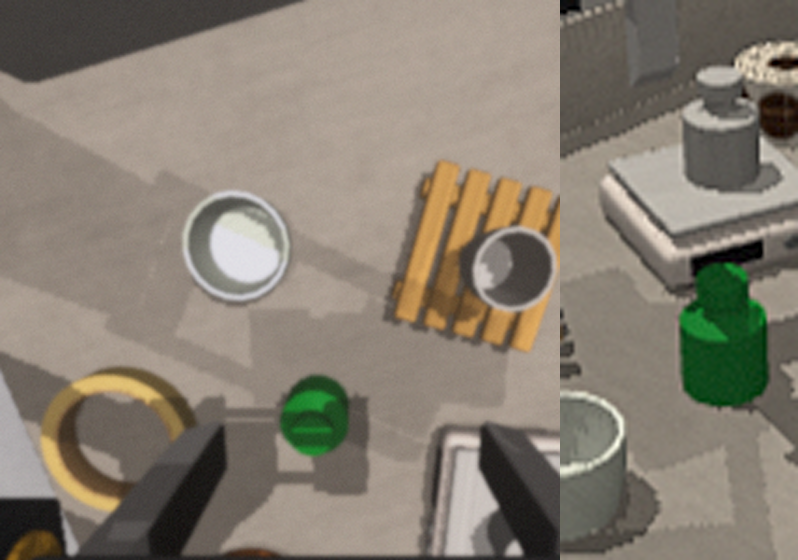

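The weight stands upright on the pan, and the parked large cup is upright on the bench at crop (236,246). I'll go back to where I released it, (0.4335,-0.0997), and check that against the picture.

```bash
python3 - <<'E'
from h import *
c=dict(np.load('w7.npz'))
print(ray('w',130+236/1.8667,246/1.8667,.04,c))
E
```

```text
[ 0.43365072 -0.09994222  0.04      ]
```

Call:
move_arm(motion=[0,0,0,0.1,-0.1,0,0.95,0,0,0,0.2,-0.22,0,0.95,0,0,0,0.2,-0.22,0,0.95,0,0,0,0.16,-0.14,0,0.95,0,0,0,0,0,0.1,0.95,0,0,0,0,0,0.2,0.95,0,0,0,0,0,0.2,0.95,0,0,0,0,0,0.1,0.95,0,0,0,0,0,0,0.95,0,0,0,0,0,0,0.95])

```text
time: 28.07
tool_pos: [0.4348, -0.1013, 0.0905]
ee_rot: [-3.14, -0.0, 1.57]
wrist_force: [-0.0, 0.1, -0.5]
width: 0.0894
finger_force: 0.0
```

Call:
move_arm(motion=[0,0,0,0.01,-0.01,0.15,0.95,0,0,0,0,0,0.2,0.95,0,0,0,0,0,0.2,0.95,0,0,0,0,0,0.2,0.95,0,0,0,0,0,0.15,0.95,0,0,0,0,0,0.1,0.95,0,0,0,0,0,0.05,0.95,0,0,0,0,0,0,0.95,0,0,0,0,0,0,0.95])

```text
time: 28.82
tool_pos: [0.4344, -0.1001, -0.013]
ee_rot: [3.14, 0.0, 1.57]
wrist_force: [0.8, 0.2, -0.3]
width: 0.0895
finger_force: 0.0
```

Call:
move_arm(motion=[0,0,0,0,0,0,0,0,0,0,0,0,0,0,0,0,0,0,0,0,0,0,0,0,0,0,0,0,0,0,0,0,0,0,0,0,0,0,0,0,0,0,0,0,0,0,0,0,0])

```text
time: 29.4
tool_pos: [0.4337, -0.0997, -0.0135]
ee_rot: [3.141, 0.0, 1.57]
wrist_force: [-0.2, 0.9, 2.1]
width: 0.0607
finger_force: 29.8
```

Call:
move_arm(motion=[0,0,0,0,0,-0.05,0,0,0,0,0,0,-0.1,0,0,0,0,0,0,-0.25,0,0,0,0,0,0,-0.3,0,0,0,0,0,0,-0.3,0,0,0,0,0,0,-0.3,0,0,0,0,0,0,-0.2,0,0,0,0,0,0,-0.1,0,0,0,0,0,0,0,0,0,0,0,0,0,0,0])

```text
time: 30.23
tool_pos: [0.4332, -0.0996, 0.1457]
ee_rot: [-3.141, -0.0, 1.57]
wrist_force: [0.2, 0.3, -2.3]
width: 0.0604
finger_force: 29.8
```

Call:
move_arm(motion=[0,0,0,-0.1,0,0,0,0,0,0,-0.2,-0.01,0,0,0,0,0,-0.3,-0.01,0,0,0,0,0,-0.35,-0.01,0,0,0,0,0,-0.35,-0.01,0,0,0,0,0,-0.35,-0.01,0,0,0,0,0,-0.35,-0.01,0,0,0,0,0,-0.3,-0.01,0,0,0,0,0,-0.2,-0.01,0,0,0,0,0,-0.14,0,0,0,0,0,0,0,0,0,0,0,0,0,0,0,0,0])

```text
time: 31.23
tool_pos: [0.4246, -0.3632, 0.1443]
ee_rot: [-3.139, -0.003, 1.57]
wrist_force: [0.2, 0.5, -1.2]
width: 0.0605
finger_force: 29.8
```

Call:
move_arm(motion=[0,0,0,0,0,0.1,0,0,0,0,0,0,0.2,0,0,0,0,0,0,0.25,0,0,0,0,0,0,0.25,0,0,0,0,0,0,0.2,0,0,0,0,0,0,0.1,0,0,0,0,0,0,0.05,0,0,0,0,0,0,0,0,0,0,0,0,0,0,0])

```text
time: 31.98
tool_pos: [0.426, -0.3636, 0.0321]
ee_rot: [3.14, 0.001, 1.571]
wrist_force: [0.7, 0.7, -0.9]
width: 0.0609
finger_force: 29.8
```

Call:
move_arm(motion=[0,0,0,0,0,0.05,0,0,0,0,0,0,0.04,0,0,0,0,0,0,0.03,0,0,0,0,0,0,0.01,0,0,0,0,0,0,0,0,0,0,0,0,0,0,0])

```text
time: 32.48
tool_pos: [0.4254, -0.3638, 0.0185]
ee_rot: [3.141, 0.0, 1.57]
wrist_force: [-1.0, 0.0, 1.2]
width: 0.0607
finger_force: 29.8
```

Contact. Release and lift away.

Call:
move_arm(motion=[0,0,0,0,0,0,0.95,0,0,0,0,0,0,0.95,0,0,0,0,0,0,0.95,0,0,0,0,0,0,0.95,0,0,0,0,0,0,0.95,0,0,0,0,0,0,0.95])

```text
time: 32.98
tool_pos: [0.4253, -0.3636, 0.018]
ee_rot: [3.142, -0.0, 1.57]
wrist_force: [-0.2, -0.1, -0.3]
width: 0.0887
finger_force: 0.0
```

Call:
move_arm(motion=[0,0,0,0,0,-0.1,0.95,0,0,0,0,0,-0.3,0.95,0,0,0,0,0,-0.4,0.95,0,0,0,0,0,-0.4,0.95,0,0,0,0,0,-0.4,0.95,0,0,0,0.2,0,-0.2,0.95,0,0,0,0.3,0,0,0.95,0,0,0,0.3,0,0,0.95,0,0,0,0.1,0,0,0.95,0,0,0,0,0,0,0.95,0,0,0,0,0,0,0.95,0,0,0,0,0,0,0.95])

```text
time: 33.98
tool_pos: [0.4252, -0.2746, 0.1978]
ee_rot: [-3.141, 0.0, 1.57]
wrist_force: [-0.0, 0.0, 0.3]
width: 0.0891
finger_force: 0.0
```

```bash
python3 - <<'E'
from h import *
o=robot.get_obs();print(o['tool_pos'],o['width'])
c=robot.get_calibration('wrist'); np.savez('w8.npz',**c)
im=snap('wrist','w8.png');s=snap('scene','s8.png')
a=cv2.resize(im[60:280,240:480,::-1],(600,550),interpolation=cv2.INTER_CUBIC)
b=cv2.resize(s[150:270,200:440,::-1],(200,100))
b2=cv2.resize(s[160:265,360:440,::-1],(200,262),interpolation=cv2.INTER_CUBIC)
b3=cv2.resize(s[160:235,280:345,::-1],(200,230),interpolation=cv2.INTER_CUBIC)
b4=np.zeros((58,200,3),np.uint8)
cv2.imwrite('pics/w8c.png',np.hstack([a,np.vstack([b2,b3,b4])]))
E
```

```text
[ 0.42522279 -0.27460609  0.19780456] 0.08913270033227615
```

View pics/w8c.png

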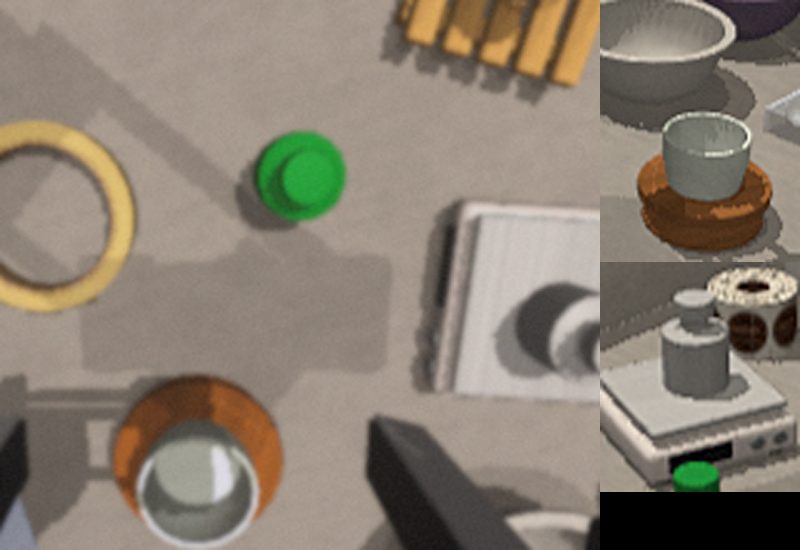

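Everything is standing upright: the large cup is on the stand (rim crop (197,488)) and the weight is near the middle of the pan. I'll do a numeric check, then hand in.

```bash
python3 - <<'E'
from h import *
c=dict(np.load('w8.npz'))
P=lambda x,y,z:ray('w',240+x/2.5,60+y/2.5,z,c)[:2].round(4)
a,b=P(197,487,.072),(P(113,460,.032)+P(283,460,.032))/2
print('cup',a,'stand x',b,'top edge y',P(197,376,.032)[1]-.048)
if np.hypot(*(a-[.425,-.3635]))<.009:
    print(robot.close_job())
E
```

```text
cup [ 0.4251 -0.3603] stand x [ 0.42565 -0.36285] top edge y -0.3619
the job is handed in; nothing more can be done
None
```

The job is handed in: the weight is on the scale pan, the large cup on the round stand and the small cup on the rack, each upright and within about 5 mm of centre by my camera measurements, though the verdict itself was not shown.

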